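Unclip the instrument cover

ROBOT

A 6-joint arm with a two-finger parallel gripper is mounted at the origin on the work surface. World frame = base frame: x ahead of the robot, y to its left, z up, the work surface at z = 0. Lengths are in m, angles in degrees, forces in N, time in s.
With the tool pointing down it reaches from about 0.25 to 0.725 m from the base axis. Payload 9.7 kg.
Tool frame: the origin (TCP) lies between the finger pads; the fingertips stand 25 mm ahead of it and the grasp point (between the pads) lies 6 mm ahead of it; z points along the fingers, y is the line along which they close (so a half turn about z gives the same grasp; the last joint's range is limited). The gripper opens to 85 mm and grips with 20 to 120 N. Pads are 22 mm wide; open, the fingers measure 114 mm over their backs; the gripper's body (76 mm by 85 mm) begins 54 mm behind the grasp point. The pads swing forward as they close: fully open they stand 13 mm farther back than shut.
Start: joints at [73.969, 4.979, 10.078, 95.1, 0, 90], TCP at [0.152, 0.529, 0.224] pointing down, gripper open.
Joint ranges: [-179.16, 179.16], [-48.56, 103.87], [-65.8, 70.77], [-126.05, 130.52], [-82.76, 87.17], [-180, 180]. Speed limits (degrees/s): [127.2, 127.2, 147.25, 180, 180, 180].

INTERFACE

Orientations are given as [roll, pitch, yaw] about the fixed x, y, z axes, in that order (R = Rz(yaw) Ry(pitch) Rx(roll)).
In Python, from workcell import bot gives the robot as it stands. The module is installed in compiled form; this text tells all that it offers.
- The arm moves only by the shell command python3 -m pendant [FORCE], which reads ROWS from standard input. ROWS is a JSON object whose key "offsets" holds a list of rows, 1 to 5 of them, each of 5 numbers: dx, dy, dz in fractions of the full range, 1 being 40 cm, then a turn about the tool's z in fractions of the full range, 1 being 45 degrees, then the finger opening in m; each row is the pose to reach, as a shift and turn from the pose commanded when the command began, along the tool's axes at that moment; what a row does not reach only later rows make up. A row lasts 1/12 s, in which the tool goes at most 0.0417 m and 7.16 degrees, less where a joint would pass 70% of its speed; a pose out of reach is approached as far as the arm can. The fingers move at their own pace and stop on an object; FORCE is the grip in N (left out, the last holds). Time passes only in rows, so rows that do not move let the fingers close. It prints the time, the measured TCP pose, the force, the opening and the grip force at its end. Input that does not fit is refused with a message, and nothing moves.
- bot.get_obs(): the state, without advancing time (a new reading comes with each control period).
- bot.camera(name): name is "scene" or "top" or "wrist"; returns the picture (420x560x3 uint8, blue, green, red); there is no depth.
- bot.camera_info(name): a dict with "mtx" (3x3 intrinsics, pixels), "k1" (the pictures are not rectified: a ray, as slopes to the right and down, at radius r is drawn at 1 + k1 r^2 times it, then the intrinsics apply), "extrinsics" (4x4, takes a point from camera to world coordinates). Camera axes: x right, y down, z forward; pixel columns grow to the right and rows downward; lengths in m; the calibration is good to about 2 mm. A picture is of the moment at which its call begins: read the wrist's pose just before it. camera_info takes no time and is no camera call; for the wrist camera it gives the pose at the moment of the call.
- bot.job_done(): hands the job in; it is judged then, once.
The state is a dict: "time": time; "q": joint angles; "qd": joint speeds; "joint_efforts": joint torques, N m; "ee_pos": TCP position; "tcp_rot": TCP orientation; "wrist_force": force on the tool from outside, world axes, zero at the start; "torque": the same for the moment, N m; "opening": finger opening in m; "grasp_force": force on a finger pad.
Only numpy, scipy, OpenCV 4.12 (cv2) and the standard library are available. Lean on these libraries where they do the work, as an engineer would, in place of code of your own. Each camera call takes 0.05 s, during which the arm holds its last target. There are 200 camera calls.

TASK

Open the instrument housing: press its snap tab gently inward, without forcing it, and keep it pressed until the tab end of the cover panel has sprung up. Then lift the panel off by its rib and set it down gently, flat and right way up, in the empty shallow parts tray. Leave everything else on the bench where it is.

Things in the scene. Friction and masses are not known exactly. Their poses are not given: they have to be found in the camera images.
- housing: open-topped black box fixed to the bench, 164 (x) x 104 (y) x 50 mm high; origin: centre of its underside, z up. The snap tab is at its -x end, on the centre line (y = 0). More than 16 N of the robot on housing or tab breaks it. Two slow spring pins lift the panel's tab end 8 mm in 1 to 2 s while the tab is held clear; let go sooner and it may catch again; once up it stays up
- tab_root (a point): root of the snap tab, fixed in the housing at (-63, 0, 12) mm: an upright springy strip 26 mm wide that flexes about this point. It comes up through a window in the panel; a nose on it, pointing to -x, hooks about 5 mm over the panel's edge bar. Springs back when let go
- tab_zone (a point): fixed point at (-55, 0, 68) mm in the housing's frame, mid-way where the tab's thumb block may be: a ribbed black block on the tab, 8 mm thick, 30 mm wide (y), 58 to 78 mm above the bench. Press its -x face towards +x with closed fingertips. That face stands anywhere from x = -65 to -45 mm: it differs each time, is in no listed pose and must be felt (or seen)
- tab_press (a point): point at (-55, 0, 65) mm in the housing's frame, where to press. At that height the tab takes 2 to 4 N to start, then about 1 N per mm; the nose is clear after 6 to 8 mm (7 to 10 N); a hard stop comes at about 10 mm (11 N), where the force shoots up. Keep fingertips at least 62 mm above the bench: the edge bar rises to 56 mm beneath them
- panel: loose grey cover panel 150 (x) x 86 (y) x 4 mm, about 110 g, origin: centre of its underside, z up; closed, it lies in the housing, axes parallel, its underside 44 mm above the bench. Its +x edge just rests on a ledge; at its -x edge an 8 mm wide bar closes a window (x -67 to -20 mm, 36 mm wide in y) for the tab.
- panel_rib (a point): centre of the top of the panel's gripping rib, which is 12 mm wide (y), 50 mm long (x) and stands 28 mm above the panel's top; the point is at (12, 0, 32) mm in the panel's frame, near its centre of mass
- panel_tab_end (a point): top of the panel's edge bar at the tab end, at (-71, 0, 4) mm in the panel's frame; 48 mm above the bench when closed, about 56 mm when sprung up (the panel then lies tilted about 0.06 rad)
- panel_far_end (a point): top of the panel's edge at the other end, at (73, 0, 4) mm in the panel's frame
- tray: empty shallow blue tray fixed to the bench, 200 (x) x 150 (y) x 22 mm high, walls and floor 5 mm; origin: centre of its underside
- spool: bystander, to be left alone: reel of solder wire, 48 mm across, 28 mm high, standing; origin at its underside's centre
- tin: bystander, to be left alone: flat round tin, 76 mm across, 32 mm high; origin at its underside's centre
- driver: bystander, to be left alone: screwdriver lying on the bench, 170 mm long; origin at its underside's centre
- card: bystander, to be left alone: loose circuit board 70 x 50 mm, up to 16 mm high; origin at its underside's centre
- relay: bystander, to be left alone: small grey relay block 30 x 22 x 26 mm; origin at its underside's centre
- flux: bystander, to be left alone: small white bottle, 34 mm across, 60 mm high; origin at its underside's centre
Mind the look-alikes: they are no part of the job. Of the things shaped like the tray, the blue one is meant.

How it is judged:
By the outcome, as a careful person would: the job done as asked, in the order asked, and still so for the second after the job is handed in, with the robot touching nothing.
It also fails if it takes over 72 s, if anything falls off the work surface, if the arm or the gripper's body presses on something with over 40 N, if the wrist force passes 120 N, or if a joint passes its speed limit or range.

## Working session

There is one attempt and no reset: what is moved stays moved. The work goes in short steps, Python scripts to look and compute and a shell command to move; the robot and the scene stay as the last step left them, time stands still between calls to the robot, and variables do not carry over. Pictures are saved under pics/ and viewed, at most 14 in all, crops included, and the job is handed in when it is done.

```bash
mkdir -p pics; cat > h.py <<'E'
import numpy as np, cv2
from workcell import bot
def ray(info,u,v):
    K=np.array(info["mtx"]);k=np.array([[[u,v]]],float)
    d=np.array([info["k1"],0,0,0,0],float)
    p=cv2.undistortPoints(k,K,d)[0,0]
    T=np.array(info["extrinsics"]); return T[:3,3],T[:3,:3]@np.array([p[0],p[1],1])
def onz(info,u,v,z):
    o,d=ray(info,u,v); return o+d*(z-o[2])/d[2]
def proj(info,P):
    T=np.linalg.inv(np.array(info["extrinsics"]));c=T[:3,:3]@np.array(P)+T[:3,3]
    s=c[:2]/c[2];s=s*(1+info["k1"]*(s@s));K=np.array(info["mtx"]);return (K[:2,:2]@s+K[:2,2])
E
python3 - <<'E'
from h import *
np.set_printoptions(precision=4,suppress=True)
for n in("scene","top"):
    im=bot.camera(n);cv2.imwrite(f"pics/{n}0.png",im);i=bot.camera_info(n);print(n,i["mtx"],i["k1"],np.array(i["extrinsics"]))
print(bot.get_obs())
E
```

```text
scene [[396.7228   0.     280.302 ]
 [  0.     396.7228 206.198 ]
 [  0.       0.       1.    ]] 0.004191222793869584 [[ 0.8755  0.2684 -0.4018  1.0095]
 [ 0.4832 -0.4923  0.724  -0.8261]
 [-0.0035 -0.828  -0.5607  0.681 ]
 [ 0.      0.      0.      1.    ]]
top [[398.0518   0.     282.3652]
 [  0.     398.0518 208.0534]
 [  0.       0.       1.    ]] -0.02678845421173334 [[ 0.0292 -0.9821  0.1861  0.3832]
 [-0.9995 -0.027   0.014  -0.0318]
 [-0.0087 -0.1864 -0.9824  1.0748]
 [ 0.      0.      0.      1.    ]]
{'time': 0.1, 'q': array([73.9689,  5.0079, 10.0399, 95.1   ,  0.0012, 90.0002]), 'qd': array([ 0.0335,  0.0171,  0.1254, -0.0291, -0.0193,  0.0873]), 'joint_efforts': array([ -0.0025, -52.1563,  46.5654,   0.0161,  -0.0001,   0.    ]), 'ee_pos': array([0.1518, 0.5284, 0.2235]), 'tcp_rot': array([-179.932 ,   -0.0012,  163.9687]), 'wrist_force': array([-0.0135, -0.1268,  0.3011]), 'torque': array([ 0.0017, -0.0162, -0.0066]), 'grasp_force': 0.0, 'opening': 0.08529892363786108}
```

View pics/top0.png

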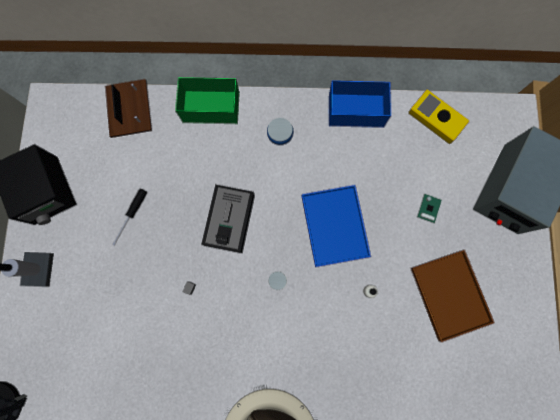

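View pics/scene0.png

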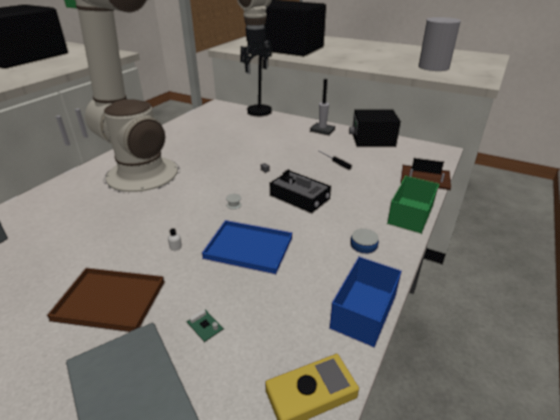

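The top view shows the housing at about (228,218), with its tab's black block at (224,233) on the robot side. The shallow blue tray is at (336,226); the blue box at (360,104) and the brown tray are look-alikes. The scene view confirms this, with the housing at (300,190) and the tray at (248,246).

```bash
python3 - <<'E'
from h import *
np.set_printoptions(precision=4,suppress=True)
i=bot.camera_info("top");im=cv2.imread("pics/top0.png");s=bot.camera_info("scene");sm=cv2.imread("pics/scene0.png")
def rect(mask,info,z,box):
    m=np.zeros_like(mask);x0,y0,x1,y1=box;m[y0:y1,x0:x1]=mask[y0:y1,x0:x1]
    c=max(cv2.findContours(m,0,2)[0],key=cv2.contourArea)
    P=np.array([onz(info,*p[0],z)[:2] for p in cv2.convexHull(c)],np.float32)
    (cx,cy),wh,a=cv2.minAreaRect(P*1000);print(z,cx,cy,wh,a)
def blue(im): h=cv2.cvtColor(im,40);return cv2.inRange(h,(100,120,60),(130,255,255))
def dark(im): return cv2.inRange(im,(0,0,0),(135,135,135))
print("tray");rect(blue(im),i,.022,(290,170,385,280));rect(blue(sm),s,.022,(190,210,300,280))
print("housing");rect(dark(im),i,.05,(190,175,262,262));rect(dark(im),i,.03,(190,175,262,262));rect(dark(sm),s,.05,(262,165,340,215))
E
```

```text
tray
0.022 541.0621337890625 -159.16494750976562 (198.39305114746094, 149.15078735351562) 11.929178237915039
0.022 548.4803466796875 -170.5845947265625 (199.15447998046875, 160.56344604492188) 12.01090145111084
housing
0.05 547.092041015625 123.41392517089844 (110.94385528564453, 167.53115844726562) 80.43498229980469
0.03 550.2911376953125 126.4426040649414 (113.10909271240234, 170.80076599121094) 80.43498229980469
0.05 559.8455200195312 95.29750061035156 (165.924560546875, 211.87965393066406) 80.3349838256836
```

```bash
python3 - <<'E'
from h import *
np.set_printoptions(precision=4,suppress=True)
w=bot.camera_info("wrist");print(w["mtx"],w["k1"]);o=bot.get_obs()
from scipy.spatial.transform import Rotation as R
r=R.from_euler("xyz",o["tcp_rot"],degrees=True).as_matrix();T=np.array(w["extrinsics"])
print(r.T@(T[:3,3]-o["ee_pos"]),r.T@T[:3,:3])
d=np.array([.50,.132,.26])-o["ee_pos"];print(d@r)
E
```

```text
[[370.1893   0.     285.5635]
 [  0.     370.1893 211.8011]
 [  0.       0.       1.    ]] 0.0184132596545765
[ 0.0776  0.0005 -0.1495] [[ 0.0001 -0.9529 -0.3033]
 [ 1.     -0.0003  0.0011]
 [-0.0011 -0.3033  0.9529]]
[-0.4441 -0.2849 -0.0362]
```

The rows are not in the units I measure in: shifts go in shares of 40 cm and turns go in shares of 45 degrees. I convert before sending: -0.17 m / 0.4 = -0.425, -0.136 m / 0.4 = -0.34.

```bash
echo '{"offsets":[[-0.085, -0.055, -0.0075, 0, 0], [-0.17, -0.11, -0.015, 0, 0], [-0.255, -0.165, -0.0225, 0, 0], [-0.34, -0.22, -0.0275, 0, 0], [-0.425, -0.275, -0.035, 0, 0]]}' | python3 -m pendant; echo '{"offsets":[[-0.085, -0.055, -0.0075, 0, 0], [-0.17, -0.11, -0.015, 0, 0], [-0.255, -0.165, -0.0225, 0, 0], [-0.34, -0.22, -0.0275, 0, 0], [-0.425, -0.275, -0.035, 0, 0]]}' | python3 -m pendant; echo '{"offsets":[[-0.085, -0.055, -0.0075, 0, 0], [-0.17, -0.11, -0.015, 0, 0], [-0.26, -0.1625, -0.02, -0.1436, 0], [-0.26, -0.1625, -0.02, -0.1436, 0], [-0.26, -0.1625, -0.02, -0.1436, 0]]}' | python3 -m pendant
python3 - <<'E'
from h import *
print(bot.get_obs());im=bot.camera("wrist");cv2.imwrite("pics/w1.png",im)
import pickle;pickle.dump(bot.camera_info("wrist"),open("w1.pkl","wb"))
E
```

```text
time: 0.52
ee_pos: [0.2855, 0.3743, 0.2378]
tcp_rot: [-180.0, -0.0, 164.0]
wrist_force: [0.6, 0.4, -0.3]
opening: 0.0254
grasp_force: 0.0
time: 0.93
ee_pos: [0.4187, 0.2214, 0.252]
tcp_rot: [-180.0, -0.0, 164.0]
wrist_force: [0.3, 1.4, 1.0]
opening: -0.0002
grasp_force: 0.0
time: 1.35
ee_pos: [0.5008, 0.1304, 0.2592]
tcp_rot: [-180.0, -0.1, 170.2]
wrist_force: [0.6, 0.4, -0.0]
opening: 0.0004
grasp_force: 0.0
{'time': 1.35, 'q': array([1.45920521e+01, 1.52152784e+00, 1.04034915e+01, 9.89758288e+01,
       8.51099725e-04, 2.43757336e+01]), 'qd': array([ 3.17969856, -1.77067184, -1.0600454 ,  0.44298364,  0.43245704,
        3.92632469]), 'joint_efforts': array([ -2.38036416, -46.59360051,  46.6006422 ,  -0.27348538,
        -0.18616238,  -1.09536018]), 'ee_pos': array([0.50075291, 0.13036667, 0.25922197]), 'tcp_rot': array([-1.79962035e+02, -8.58491163e-02,  1.70216289e+02]), 'wrist_force': array([ 0.57169734,  0.40987898, -0.02676007]), 'torque': array([0.04826399, 0.04820521, 0.05073156]), 'grasp_force': 0.0, 'opening': 0.00041254538820384185}
```

View pics/w1.png

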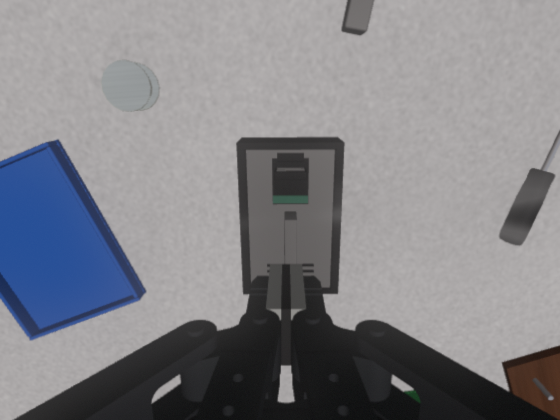

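The wrist view shows the housing at (237–343, 138–293), with the tab end up. The tab's block is around (290,180) and the rib at (290,240), with the fingers covering the far end. I'll take a second, shifted view for stereo.

In the tool's units: -0.055 m / 0.4 = -0.1375, 0.04 m / 0.4 = 0.1.

```bash
echo '{"offsets":[[-0.075, 0.075, 0.05, 0, 0], [-0.1375, 0.1375, 0.1, 0, 0], [-0.1375, 0.1375, 0.1, 0, 0], [-0.1375, 0.1375, 0.1, 0, 0]]}' | python3 -m pendant
python3 - <<'E'
from h import *
import pickle
i=bot.camera_info("wrist");im=bot.camera("wrist");cv2.imwrite("pics/w2.png",im)
pickle.dump(i,open("w2.pkl","wb"))
a=pickle.load(open("w1.pkl","rb"));w1=cv2.imread("pics/w1.png")
c=cv2.resize(w1[130:300,230:350],None,fx=3.4,fy=3.4,interpolation=2)
u,v=proj(i,[.53,.128,.05]).astype(int);print(u,v)
u0=max(u-75,0);v0=max(v-105,0)
d=cv2.resize(im[v0:v0+190,u0:u0+150],None,fx=2.6,fy=2.6,interpolation=2);print(u0,v0,c.shape,d.shape)
H=578;o=np.zeros((600,800,3),np.uint8);o[:c.shape[0],:c.shape[1]]=c;o[:d.shape[0],410:410+d.shape[1]]=d
cv2.imwrite("pics/pair.png",np.clip(o.astype(float)*1.6,0,255).astype(np.uint8))
E
```

```text
time: 1.73
ee_pos: [0.5625, 0.1793, 0.2171]
tcp_rot: [-179.9, -0.3, 170.5]
wrist_force: [-0.2, -0.8, 0.7]
opening: -0.0
grasp_force: 0.0
219 160
144 55 (578, 408, 3) (494, 390, 3)
```

View pics/pair.png

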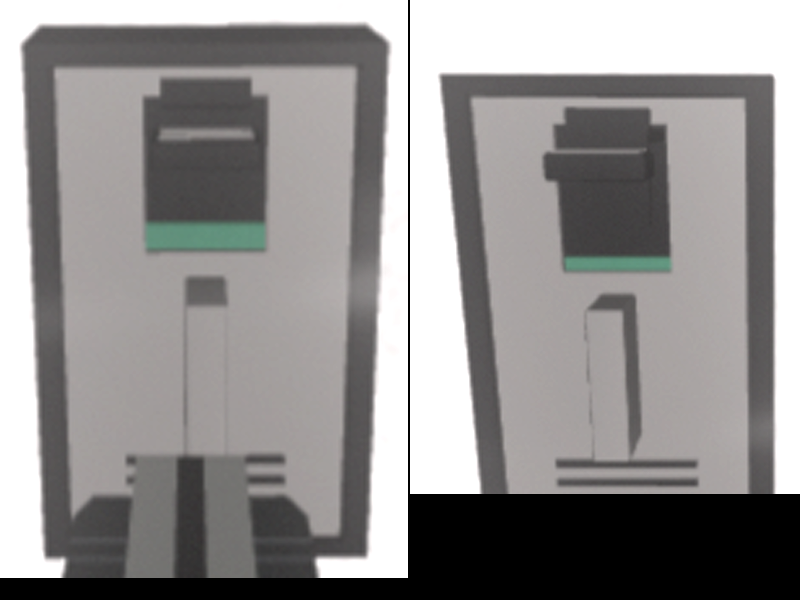

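Left is the first view: the -x edge of the block's top is at row 140 (columns 158–258) and the rib's end corners are at (185,305) and (227,305). Right is the second view: the block edge is at row 158 (545–652), the rib corners at (587,310) and (623,310), and the rim corners at (441,75) and (773,75).

```bash
cat >> h.py <<'E'
def tri(i1,p1,i2,p2):
    o1,d1=ray(i1,*p1);o2,d2=ray(i2,*p2)
    s=np.linalg.lstsq(np.c_[d1,-d2],o2-o1,rcond=None)[0]
    a,b=o1+s[0]*d1,o2+s[1]*d2;return (a+b)/2,np.linalg.norm(a-b)
E
python3 - <<'E'
from h import *
import pickle
np.set_printoptions(precision=4,suppress=True)
a=pickle.load(open("w1.pkl","rb"));b=pickle.load(open("w2.pkl","rb"))
A=lambda u,v:(230+u/3.4-.35,130+v/3.4-.35);B=lambda u,v:(144+(u-410)/2.6-.3,55+v/2.6-.3)
R={}
for n,p,q in[("rimL",(22,47),(441,75)),("rimR",(388,47),(773,75)),("blkL",(157,140),(545,158)),("blkR",(258,140),(652,158)),("ribL",(185,305),(587,310)),("ribR",(227,305),(623,310)),("pnlL",(54,66),(471,97)),("pnlR",(357,66),(745,97)),
 ("winL",(146,251),(565,271)),("winR",(266,251),(670,271))]:
    P,e=tri(a,A(*p),b,B(*q));R[n]=P;print(n,P,e)
d=R["rimR"]-R["rimL"];th=np.arctan2(d[1],d[0])-np.pi/2;print("yaw",np.degrees(th))
m=onz(a,*A(205,47),.05);m2=onz(b,*B(607,75),.05);print(m,m2)
for z,k in((.05,"rim"),):
  for i,X,p,q in((a,A,(22,47),(388,47)),(b,B,(441,75),(773,75))):
    p=onz(i,*X(*p),z);q=onz(i,*X(*q),z);d=q-p;print(p,q,np.linalg.norm(d),np.degrees(np.arctan2(d[1],d[0]))-90)
E
```

```text
rimL [0.4604 0.0907 0.0496] 0.0006914764493719591
rimR [0.4774 0.1923 0.0529] 0.00044510887988127775
blkL [0.4887 0.1243 0.0779] 0.0033687513211315594
blkR [0.4951 0.1521 0.0641] 0.0006471253101498479
ribL [0.5359 0.1245 0.0745] 0.0007079761864505062
ribR [0.5371 0.1361 0.0771] 0.0010399851756592758
pnlL [0.4678 0.0979 0.0476] 0.0016450362978616372
pnlR [0.4819 0.183  0.0502] 0.001453165596765466
winL [0.5262 0.1141 0.0477] 0.001130759366171627
winR [0.5312 0.1493 0.052 ] 0.0015550276442842788
yaw -9.467860166706135
[0.4689 0.1419 0.05  ] [0.469  0.1413 0.05  ]
[0.4602 0.091  0.05  ] [0.4777 0.1929 0.05  ] 0.10337854872101375 -9.763325822547401
[0.4607 0.0905 0.05  ] [0.4774 0.1921 0.05  ] 0.10296098604332084 -9.354809782354394
```

In the tool's units: 0.115 m / 0.4 = 0.2875, 0.089 m / 0.4 = 0.2225.

```bash
echo '{"offsets":[[0.0825, -0.0475, 0.025, 0, 0], [0.165, -0.095, 0.075, 0, 0], [0.2225, -0.13, 0.15, 0, 0], [0.2225, -0.13, 0.2375, 0, 0], [0.2225, -0.13, 0.2875, 0, 0]]}' | python3 -m pendant; echo '{"offsets":[[0, 0, 0.02, 0, 0], [0, 0, 0.0275, 0, 0], [0, 0, 0.0275, 0, 0]]}' | python3 -m pendant; python3 -c "
from h import *
o=bot.get_obs();print(o['ee_pos'],o['tcp_rot'],o['wrist_force']);p=o['ee_pos'][:2]-[.5498,.1281];t=np.radians(-9.55);print(p@[np.cos(t),np.sin(t)],p@[-np.sin(t),np.cos(t)])"
```

```text
time: 2.2
ee_pos: [0.4642, 0.1402, 0.1043]
tcp_rot: [180.0, 0.1, 170.4]
wrist_force: [0.8, -0.0, -0.2]
opening: 0.0001
grasp_force: 0.0
time: 2.45
ee_pos: [0.4669, 0.1409, 0.0954]
tcp_rot: [180.0, 0.1, 170.4]
wrist_force: [0.4, 0.2, 1.0]
opening: -0.0001
grasp_force: 0.0
[0.46689274 0.14093322 0.09541166] [1.79961187e+02 7.65376424e-02 1.70436319e+02] [0.44362502 0.19685329 0.96819004]
-0.08388740431967803 -0.001099628004526081
```

In the tool's units: -0.008 m / 0.4 = -0.02, 0.005 m / 0.4 = 0.0125.

```bash
echo '{"offsets":[[0, 0, 0.0125, 0, 0], [-0.01, 0.0013, 0.0125, 0, 0], [-0.02, 0.0025, 0.0125, 0, 0], [-0.02, 0.0025, 0.0125, 0, 0]]}' | python3 -m pendant;echo '{"offsets":[[-0.0025, 0, 0, 0, 0], [-0.005, 0, 0, 0, 0], [-0.0075, 0, 0, 0, 0], [-0.0075, 0, 0, 0, 0]]}' | python3 -m pendant;echo '{"offsets":[[-0.0025, 0, 0, 0, 0], [-0.005, 0, 0, 0, 0], [-0.005, 0, 0, 0, 0]]}' | python3 -m pendant
```

```text
time: 2.78
ee_pos: [0.4761, 0.1404, 0.0896]
tcp_rot: [180.0, 0.1, 170.4]
wrist_force: [0.2, -0.1, -1.0]
opening: -0.0001
grasp_force: 0.0
time: 3.12
ee_pos: [0.4781, 0.1398, 0.0891]
tcp_rot: [-180.0, 0.0, 170.4]
wrist_force: [0.1, 0.5, -0.3]
opening: -0.0002
grasp_force: 0.0
time: 3.37
ee_pos: [0.48, 0.1395, 0.0891]
tcp_rot: [180.0, 0.0, 170.4]
wrist_force: [-0.3, -0.0, 0.2]
opening: 0.0003
grasp_force: 0.0
```

In the tool's units: -0.001 m / 0.4 = -0.0025.

```bash
for k in 1; do echo '{"offsets":[[-0.0025, 0, 0, 0, 0], [-0.0025, 0, 0, 0, 0], [-0.0025, 0, 0, 0, 0]]}' | python3 -m pendant; done;echo '{"offsets":[[-0.0025, 0, 0, 0, 0], [-0.0025, 0, 0, 0, 0], [-0.0025, 0, 0, 0, 0]]}' | python3 -m pendant
```

```text
time: 3.62
ee_pos: [0.4809, 0.1393, 0.0891]
tcp_rot: [-180.0, -0.0, 170.4]
wrist_force: [-0.0, 0.2, -0.6]
opening: 0.0
grasp_force: 0.0
time: 3.87
ee_pos: [0.4819, 0.1392, 0.0891]
tcp_rot: [-180.0, -0.0, 170.4]
wrist_force: [0.5, 0.6, 0.3]
opening: -0.0
grasp_force: 0.0
```

In the tool's units: -0.001 m / 0.4 = -0.0025.

```bash
echo '{"offsets":[[-0.0025, 0, 0, 0, 0], [-0.0025, 0, 0, 0, 0], [-0.0025, 0, 0, 0, 0]]}' | python3 -m pendant
```

```text
time: 4.12
ee_pos: [0.4829, 0.139, 0.0891]
tcp_rot: [-180.0, 0.0, 170.4]
wrist_force: [0.0, 1.1, -0.2]
opening: 0.0003
grasp_force: 0.0
```

In the tool's units: -0.0015 m / 0.4 = -0.0038, -0.001 m / 0.4 = -0.0025.

```bash
echo '{"offsets":[[-0.0025, 0, 0, 0, 0], [-0.0038, 0, 0, 0, 0], [-0.0038, 0, 0, 0, 0]]}' | python3 -m pendant
```

```text
time: 4.37
ee_pos: [0.4844, 0.1388, 0.0891]
tcp_rot: [180.0, 0.0, 170.4]
wrist_force: [0.2, 1.0, -0.5]
opening: 0.0
grasp_force: 0.0
```

In the tool's units: -0.0015 m / 0.4 = -0.0038, -0.001 m / 0.4 = -0.0025.

```bash
echo '{"offsets":[[-0.0025, 0, 0, 0, 0], [-0.0038, 0, 0, 0, 0], [-0.0038, 0, 0, 0, 0]]}' | python3 -m pendant
```

```text
time: 4.62
ee_pos: [0.4859, 0.1385, 0.0891]
tcp_rot: [180.0, 0.0, 170.4]
wrist_force: [-0.6, 0.5, 0.1]
opening: 0.0005
grasp_force: 0.0
```

In the tool's units: -0.0015 m / 0.4 = -0.0038, -0.001 m / 0.4 = -0.0025.

```bash
echo '{"offsets":[[-0.0025, 0, 0, 0, 0], [-0.0038, 0, 0, 0, 0], [-0.0038, 0, 0, 0, 0]]}' | python3 -m pendant
```

```text
time: 4.87
ee_pos: [0.4874, 0.1382, 0.0891]
tcp_rot: [180.0, 0.0, 170.4]
wrist_force: [0.2, 0.2, 0.6]
opening: 0.0002
grasp_force: 0.0
```

In the tool's units: -0.0015 m / 0.4 = -0.0038, -0.001 m / 0.4 = -0.0025.

```bash
echo '{"offsets":[[-0.0025, 0, 0, 0, 0], [-0.0038, 0, 0, 0, 0], [-0.0038, 0, 0, 0, 0]]}' | python3 -m pendant; python3 - <<'E'
from h import *
im=bot.camera("wrist");cv2.imwrite("pics/w3.png",im)
c=cv2.resize(im[200:400,180:400],None,fx=3,fy=3,interpolation=2);cv2.imwrite("pics/w3c.png",np.clip(c*1.6,0,255).astype(np.uint8))
E
```

```text
time: 5.12
ee_pos: [0.4888, 0.138, 0.0891]
tcp_rot: [-180.0, 0.0, 170.4]
wrist_force: [0.4, -0.3, -0.4]
opening: -0.0
grasp_force: 0.0
```

View pics/w3c.png

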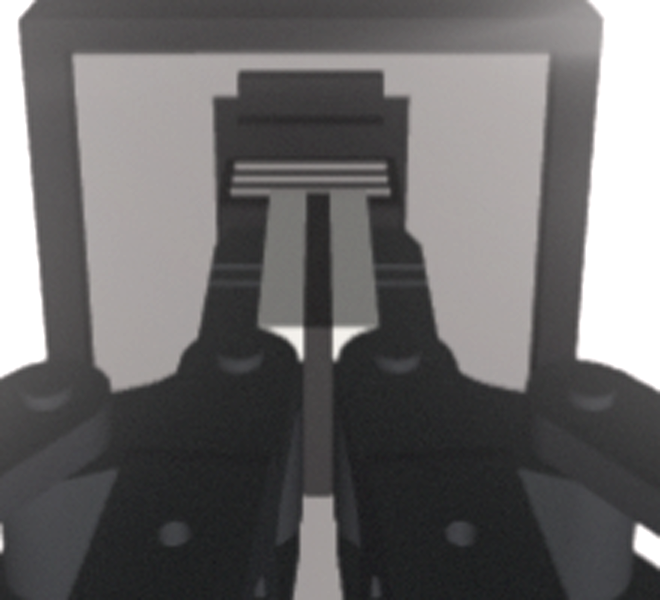

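```bash
python3 - <<'E'
from h import *
from scipy.spatial.transform import Rotation as R
np.set_printoptions(precision=4,suppress=True)
i=bot.camera_info("wrist");o=bot.get_obs();r=R.from_euler("xyz",o["tcp_rot"],degrees=True).as_matrix()
f=lambda p:(proj(i,p)-[180,200])*3
for x in(-.011,0,.011):
  for z in (.006,.013,.025): print(x,z,f(o["ee_pos"]+r@[x,0,z]),f(o["ee_pos"]+r@[x,.011,z]))
t=np.radians(-9.55);c=np.array([.5498,.1281]);X=np.array([np.cos(t),np.sin(t)]);Y=np.array([-X[1],X[0]])
for x in(-.06,-.055,-.05,-.045):
  for z in(.058,.078): print("blk",x,z,f(np.r_[c+x*X+.015*Y,z]),f(np.r_[c+x*X-.015*Y,z]))
for x in(-.082,):print("rim",f(np.r_[c+x*X+.052*Y,.05]))
print((o["ee_pos"][:2]-c)@X,(o["ee_pos"][:2]-c)@Y)
E
```

```text
-0.011 0.006 [312.4536 271.3468] [382.3142 271.3318]
-0.011 0.013 [312.5673 249.6611] [379.8532 249.6461]
-0.011 0.025 [312.7437 215.9882] [376.0329 215.9735]
0 0.006 [312.3787 208.0052] [383.57 207.99]
0 0.013 [312.4971 188.3048] [381.0191 188.2897]
0 0.025 [312.6806 157.7648] [377.0658 157.7502]
0.011 0.006 [312.3003 142.2172] [384.8832 142.2016]
0.011 0.013 [312.4238 124.6626] [382.2365 124.6473]
0.011 0.025 [312.6148  97.4959] [378.1417  97.4812]
blk -0.06 0.058 [399.722  153.2141] [229.7766 153.3339]
blk -0.06 0.078 [408.8048 203.9994] [220.5211 204.14  ]
blk -0.055 0.058 [399.1021 179.1049] [230.4442 179.2273]
blk -0.055 0.078 [408.0464 232.243 ] [221.3336 232.3868]
blk -0.05 0.058 [398.4931 204.6096] [231.1002 204.7346]
blk -0.05 0.078 [407.3026 260.0244] [222.1306 260.1712]
blk -0.045 0.058 [397.8947 229.7383] [231.7447 229.8658]
blk -0.045 0.078 [406.573  287.3567] [222.9124 287.5064]
rim [608.0446  20.654 ]
-0.06182577696712249 -0.00034870157593581627
```

The crop shows the ribbed block face at rows 160–195, which fits x≈-60 mm. The fingertip edge at row 193 lies past it with no force, so the tips may be higher than assumed. I'll check from the side.

```bash
python3 - <<'E'
from h import *
im=bot.camera("scene");i=bot.camera_info("scene");o=bot.get_obs();p=o["ee_pos"]
u0,v0=230,110
c=cv2.resize(im[v0:v0+100,u0:u0+130],None,fx=6,fy=6,interpolation=2);cv2.imwrite("pics/s3.png",np.clip(c*1.5,0,255).astype(np.uint8))
for z in(.064,.078,.089,.101,.12):print(z,(proj(i,[p[0],p[1],z])-[u0,v0])*6)
E
```

```text
0.064 [324.69881604 380.50355746]
0.078 [324.75082601 357.10632399]
0.089 [324.79216704 338.5144522 ]
0.101 [324.83775251 318.01975843]
0.12 [324.91098775 285.10715721]
```

View pics/s3.png

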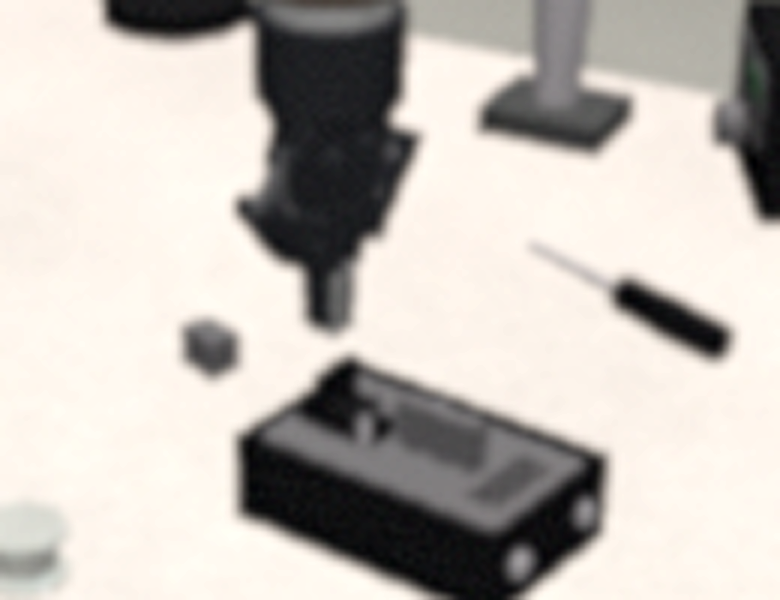

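The scene view shows the tips' underside at about row 325, so z≈0.10 m. The wrist-view prediction agrees: closed, the tips stand about 12 mm behind the stated TCP instead of 25 mm ahead. I'll back off, descend by the measured amount and check.

In the tool's units: 0.024 m / 0.4 = 0.06, 0.012 m / 0.4 = 0.03.

```bash
echo '{"offsets":[[0.03, 0, 0, 0, 0], [0.06, 0, 0, 0, 0], [0.06, 0, 0.015, 0, 0], [0.06, 0, 0.03, 0, 0], [0.06, 0, 0.03, 0, 0]]}' | python3 -m pendant; echo '{"offsets":[[0, 0, 0.0125, 0, 0], [0, 0, 0.025, 0, 0], [0, 0, 0.025, 0, 0], [0, 0, 0.025, 0, 0]]}' | python3 -m pendant; python3 - <<'E'
from h import *
im=bot.camera("wrist");s=bot.camera("scene");i=bot.camera_info("scene");p=bot.get_obs()["ee_pos"]
print(p)
for z in(.07,.08,.09):print(z,(proj(i,[p[0],p[1],z])-[230,120])*5)
a=cv2.resize(im[200:350,220:360],None,fx=2.85,fy=2.85,interpolation=2);b=cv2.resize(s[120:205,230:310],None,fx=5,fy=5,interpolation=2)
o=np.zeros((430,800,3),np.uint8);o[:a.shape[0],:a.shape[1]]=a;o[:b.shape[0],400:400+b.shape[1]]=b
cv2.imwrite("pics/p4.png",np.clip(o*1.5,0,255).astype(np.uint8))
E
```

```text
time: 5.63
ee_pos: [0.4649, 0.1418, 0.0756]
tcp_rot: [-180.0, -0.1, 170.4]
wrist_force: [-0.0, 0.7, -0.5]
opening: -0.0001
grasp_force: 0.0
time: 5.97
ee_pos: [0.465, 0.1419, 0.0666]
tcp_rot: [-180.0, -0.0, 170.4]
wrist_force: [-0.3, 0.2, -0.2]
opening: 0.0001
grasp_force: 0.0
[0.46520262 0.14198879 0.06712971]
0.07 [241.01978818 247.45190608]
0.08 [240.91839796 233.56120085]
0.09 [240.81609321 219.54572612]
```

View pics/p4.png

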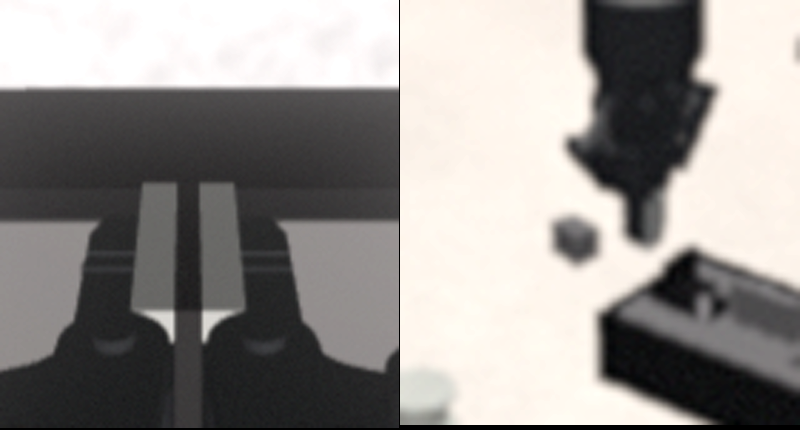

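Both views show the tips at z≈0.078 with the TCP at 0.067, clear of the block on its -x side. I'll go down 12 mm more and feel forward.

In the tool's units: 0.012 m / 0.4 = 0.03, 0.008 m / 0.4 = 0.02.

```bash
echo '{"offsets":[[0, 0, 0.01, 0, 0], [0, 0, 0.02, 0, 0], [0, 0, 0.03, 0, 0], [0, 0, 0.03, 0, 0], [-0.0075, 0, 0.03, 0, 0]]}' | python3 -m pendant;  echo '{"offsets":[[-0.0025, 0, 0, 0, 0], [-0.005, 0, 0, 0, 0], [-0.0075, 0, 0, 0, 0], [-0.0075, 0, 0, 0, 0]]}' | python3 -m pendant; echo '{"offsets":[[-0.0025, 0, 0, 0, 0], [-0.005, 0, 0, 0, 0], [-0.0075, 0, 0, 0, 0], [-0.0075, 0, 0, 0, 0]]}' | python3 -m pendant
```

```text
time: 6.48
ee_pos: [0.4676, 0.1415, 0.0547]
tcp_rot: [-180.0, -0.0, 170.4]
wrist_force: [0.6, -0.9, -0.1]
opening: -0.0002
grasp_force: 0.0
time: 6.82
ee_pos: [0.4713, 0.141, 0.0552]
tcp_rot: [180.0, 0.0, 170.4]
wrist_force: [-0.2, -0.1, 0.0]
opening: 0.0001
grasp_force: 0.0
time: 7.15
ee_pos: [0.4741, 0.1405, 0.0551]
tcp_rot: [180.0, 0.0, 170.4]
wrist_force: [0.6, -0.3, -0.8]
opening: -0.0001
grasp_force: 0.0
```

In the tool's units: -0.002 m / 0.4 = -0.005, -0.001 m / 0.4 = -0.0025.

```bash
echo '{"offsets":[[-0.0025, 0, 0, 0, 0], [-0.005, 0, 0, 0, 0], [-0.005, 0, 0, 0, 0]]}' | python3 -m pendant
```

```text
time: 7.4
ee_pos: [0.4761, 0.1401, 0.0551]
tcp_rot: [-180.0, 0.0, 170.4]
wrist_force: [-0.5, -0.2, -0.2]
opening: 0.0005
grasp_force: 0.0
```

In the tool's units: -0.002 m / 0.4 = -0.005, -0.001 m / 0.4 = -0.0025.

```bash
echo '{"offsets":[[-0.0025, 0, 0, 0, 0], [-0.005, 0, 0, 0, 0], [-0.005, 0, 0, 0, 0]]}' | python3 -m pendant
```

```text
time: 7.65
ee_pos: [0.4781, 0.1398, 0.0551]
tcp_rot: [180.0, 0.0, 170.4]
wrist_force: [0.8, 0.5, 0.4]
opening: -0.0004
grasp_force: 0.0
```

In the tool's units: -0.0015 m / 0.4 = -0.0038, -0.001 m / 0.4 = -0.0025.

```bash
echo '{"offsets":[[-0.0025, 0, 0, 0, 0], [-0.0038, 0, 0, 0, 0], [-0.0038, 0, 0, 0, 0]]}' | python3 -m pendant
```

```text
time: 7.9
ee_pos: [0.4795, 0.1396, 0.0551]
tcp_rot: [-180.0, -0.0, 170.4]
wrist_force: [-0.2, -0.5, -0.8]
opening: -0.0001
grasp_force: 0.0
```

In the tool's units: -0.0015 m / 0.4 = -0.0038, -0.001 m / 0.4 = -0.0025.

```bash
echo '{"offsets":[[-0.0025, 0, 0, 0, 0], [-0.0038, 0, 0, 0, 0], [-0.0038, 0, 0, 0, 0]]}' | python3 -m pendant
```

```text
time: 8.15
ee_pos: [0.4805, 0.1394, 0.055]
tcp_rot: [-180.0, -0.0, 170.4]
wrist_force: [-2.0, 0.8, 1.5]
opening: -0.0001
grasp_force: 1.6
```

In the tool's units: -0.001 m / 0.4 = -0.0025.

```bash
echo '{"offsets":[[-0.0025, 0, 0, 0, 0], [-0.0025, 0, 0, 0, 0], [-0.0025, 0, 0, 0, 0]]}' | python3 -m pendant
```

```text
time: 8.4
ee_pos: [0.4816, 0.1392, 0.0549]
tcp_rot: [-180.0, -0.0, 170.4]
wrist_force: [-4.1, -0.2, 1.4]
opening: -0.0002
grasp_force: 2.1
```

In the tool's units: -0.003 m / 0.4 = -0.0075, -0.002 m / 0.4 = -0.005.

```bash
echo '{"offsets":[[-0.0025, 0, 0, 0, 0], [-0.005, 0, 0, 0, 0], [-0.0075, 0, 0, 0, 0], [-0.0075, 0, 0, 0, 0]]}' | python3 -m pendant
```

```text
time: 8.73
ee_pos: [0.4843, 0.1387, 0.0546]
tcp_rot: [-180.0, -0.1, 170.4]
wrist_force: [-6.2, 2.2, -0.4]
opening: -0.0002
grasp_force: 2.9
```

In the tool's units: -0.002 m / 0.4 = -0.005, -0.001 m / 0.4 = -0.0025.

```bash
echo '{"offsets":[[-0.0025, 0, 0, 0, 0], [-0.005, 0, 0, 0, 0], [-0.005, 0, 0, 0, 0]]}' | python3 -m pendant
```

```text
time: 8.98
ee_pos: [0.4859, 0.1384, 0.0544]
tcp_rot: [-180.0, -0.1, 170.4]
wrist_force: [-7.0, 1.6, -1.3]
opening: -0.0004
grasp_force: 3.5
```

Deflection is about 5.8 mm at 7 N. I'll go on to about 8 mm and hold.

In the tool's units: -0.0015 m / 0.4 = -0.0038, -0.001 m / 0.4 = -0.0025.

```bash
echo '{"offsets":[[-0.0025, 0, 0, 0, 0], [-0.0038, 0, 0, 0, 0], [-0.0038, 0, 0, 0, 0]]}' | python3 -m pendant; echo '{"offsets":[[-0.0013, 0, 0, 0, 0], [-0.002, 0, 0, 0, 0], [-0.002, 0, 0, 0, 0]]}' | python3 -m pendant
```

```text
time: 9.23
ee_pos: [0.4871, 0.1382, 0.0542]
tcp_rot: [-180.0, -0.2, 170.4]
wrist_force: [-7.4, 2.0, -1.6]
opening: 0.0002
grasp_force: 3.8
time: 9.48
ee_pos: [0.4876, 0.1381, 0.0541]
tcp_rot: [-180.0, -0.2, 170.4]
wrist_force: [-7.9, 2.4, -1.7]
opening: 0.0004
grasp_force: 4.3
```

In the tool's units: -0.0008 m / 0.4 = -0.002, -0.0006 m / 0.4 = -0.0015.

```bash
echo '{"offsets":[[-0.0015, 0, 0, 0, 0], [-0.002, 0, 0, 0, 0], [-0.002, 0, 0, 0, 0]]}' | python3 -m pendant; for k in 1 2 3 4; do echo '{"offsets":[[0, 0, 0, 0, 0], [0, 0, 0, 0, 0], [0, 0, 0, 0, 0], [0, 0, 0, 0, 0], [0, 0, 0, 0, 0]]}' | python3 -m pendant | grep -E "time|ee|wrist"; done; python3 - <<'E'
from h import *
im=bot.camera("wrist");w3=cv2.imread("pics/w3.png");s=bot.camera("scene");s0=cv2.imread("pics/scene0.png")
a=cv2.resize(im[190:320,220:360],None,fx=2.85,fy=2.85,interpolation=2)
b=cv2.resize(s[160:215,262:340],None,fx=5,fy=5,interpolation=2);c=cv2.resize(s0[160:215,262:340],None,fx=5,fy=5,interpolation=2)
o=np.zeros((560,800,3),np.uint8);o[:a.shape[0],:a.shape[1]]=a;o[:275,402:402+b.shape[1]]=b;o[280:555,402:402+b.shape[1]]=c
cv2.imwrite("pics/p5.png",np.clip(o*1.5,0,255).astype(np.uint8))
E
```

```text
time: 9.73
ee_pos: [0.4882, 0.138, 0.054]
tcp_rot: [-180.0, -0.2, 170.5]
wrist_force: [-9.1, 2.9, -2.3]
opening: 0.0002
grasp_force: 4.6
time: 10.15
ee_pos: [0.4882, 0.138, 0.054]
wrist_force: [-9.2, 2.5, -2.3]
time: 10.57
ee_pos: [0.4882, 0.138, 0.054]
wrist_force: [-9.5, 3.4, -1.9]
time: 10.98
ee_pos: [0.4882, 0.138, 0.054]
wrist_force: [-9.6, 2.3, -2.7]
time: 11.4
ee_pos: [0.4882, 0.138, 0.054]
wrist_force: [-9.1, 2.8, -2.7]
```

View pics/p5.png

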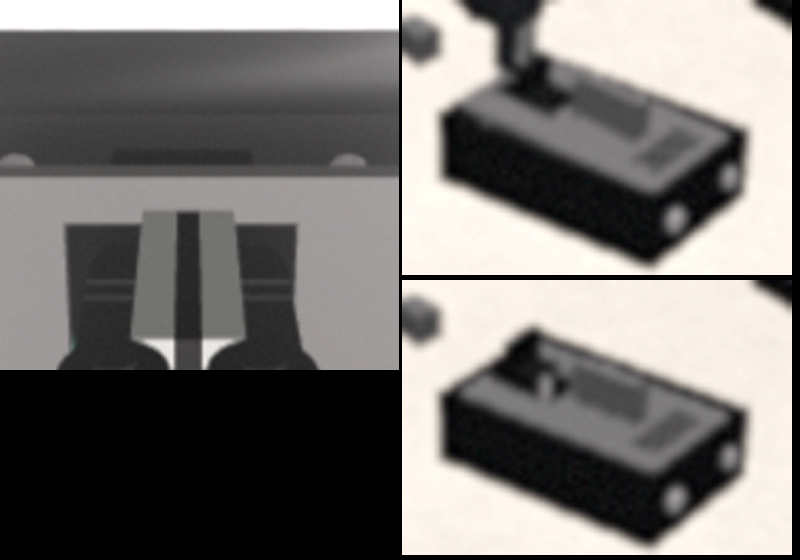

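The wrist view shows the panel's edge above the rim with the pin heads visible at (15,160) and (345,160). In the scene view the panel's tab end stands above the housing wall compared with before. I'll hold a little longer, then release, rise and go over the rib.

```bash
echo '{"offsets":[[0, 0, 0, 0, 0], [0, 0, 0, 0, 0], [0, 0, 0, 0, 0], [0, 0, 0, 0, 0], [0, 0, 0, 0, 0]]}' | python3 -m pendant | grep wrist_f; echo '{"offsets":[[0.01, 0, 0, 0, 0], [0.0225, 0, 0, 0, 0], [0.04, 0, 0, 0, 0], [0.04, 0, -0.025, 0, 0], [0.04, 0, -0.0875, 0, 0]]}' | python3 -m pendant; echo '{"offsets":[[0, 0, -0.075, 0, 0.03], [-0.0625, 0, -0.0875, 0, 0.045], [-0.15, 0, -0.0875, 0, 0.045], [-0.2275, 0, -0.0875, 0, 0.045], [-0.2275, 0, -0.0875, 0, 0.045]]}' | python3 -m pendant; echo '{"offsets":[[0, 0, 0, 0, 0.045], [0, 0, 0, 0, 0.045]]}' | python3 -m pendant; python3 - <<'E'
from h import *
o=bot.get_obs();print(o['ee_pos'],o['opening']);p=o['ee_pos'][:2]-[.5498,.1281];t=np.radians(-9.55);print(p@[np.cos(t),np.sin(t)],p@[-np.sin(t),np.cos(t)])
s=bot.camera("scene");i=bot.camera_info("scene");im=bot.camera("wrist")
for z in(.09,.11,.13):print(z,(proj(i,[*o['ee_pos'][:2],z])-[240,110])*4+[400,0])
a=cv2.resize(im[190:340,220:360],None,fx=2.85,fy=2.85,interpolation=2)
b=cv2.resize(s[110:215,240:340],None,fx=4,fy=4,interpolation=2)
q=np.zeros((430,800,3),np.uint8);q[:a.shape[0],:a.shape[1]]=a;q[:420,400:]=b
cv2.imwrite("pics/p6.png",np.clip(q*1.5,0,255).astype(np.uint8))
E
```

```text
wrist_force: [-9.3, 2.3, -1.6]
time: 12.33
ee_pos: [0.4726, 0.14, 0.0884]
tcp_rot: [-179.9, -0.2, 170.4]
wrist_force: [0.9, 0.1, 0.6]
opening: -0.0001
grasp_force: 0.0
time: 12.75
ee_pos: [0.5683, 0.1244, 0.1248]
tcp_rot: [-180.0, 0.1, 170.3]
wrist_force: [0.0, -0.2, -0.3]
opening: 0.0449
grasp_force: 0.0
time: 12.92
ee_pos: [0.5638, 0.1253, 0.1255]
tcp_rot: [-180.0, 0.0, 170.4]
wrist_force: [-0.1, -0.4, -0.1]
opening: 0.045
grasp_force: 0.0
[0.56377475 0.12527361 0.1254647 ] 0.045014246906182255
0.014249993406899272 -0.0004686921287707169
0.09 [655.7938154  254.24664602]
0.11 [656.59544374 230.89331467]
0.13 [657.41254822 207.09403286]
```

View pics/p6.png

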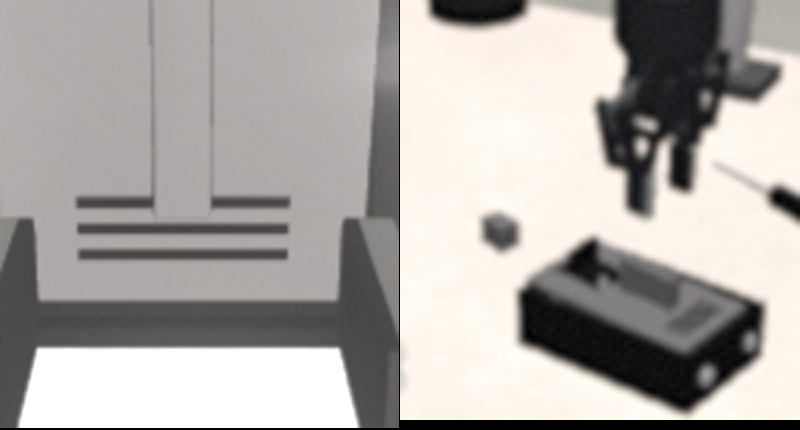

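The rib lies centred between the open fingers (columns 153–212, rib end at row 217), and the tips are level at z≈0.138. I'll descend 77 mm and grip.

The rows are not in the units I measure in: shifts go in shares of 40 cm and turns go in shares of 45 degrees. I convert before sending: 0.077 m / 0.4 = 0.1925, 0.074 m / 0.4 = 0.185.

```bash
echo '{"offsets":[[0, 0, 0.075, 0, 0.045], [0, 0, 0.1375, 0, 0.045], [0, 0, 0.17, 0, 0.045], [0, 0, 0.185, 0, 0.045], [0, 0, 0.1925, 0, 0.045]]}' | python3 -m pendant 40; echo '{"offsets":[[0, 0, 0, 0, 0.045], [0, 0, 0, 0, 0.02], [0, 0, 0, 0, 0.005], [0, 0, 0, 0, 0.005], [0, 0, 0, 0, 0.005]]}' | python3 -m pendant; echo '{"offsets":[[0, 0, 0, 0, 0.005], [0, 0, 0, 0, 0.005], [0, 0, 0, 0, 0.005]]}' | python3 -m pendant
```

```text
time: 13.43
ee_pos: [0.5632, 0.1255, 0.0479]
tcp_rot: [-180.0, -0.0, 170.4]
wrist_force: [0.4, 0.8, -0.8]
opening: 0.0447
grasp_force: 0.0
time: 13.85
ee_pos: [0.5644, 0.1253, 0.0494]
tcp_rot: [180.0, 0.1, 170.4]
wrist_force: [-1.6, -1.2, 7.2]
opening: 0.011
grasp_force: 40.9
time: 14.1
ee_pos: [0.5643, 0.1253, 0.0494]
tcp_rot: [180.0, 0.1, 170.4]
wrist_force: [-2.1, -1.1, 6.0]
opening: 0.0114
grasp_force: 40.9
```

In the tool's units: -0.03 m / 0.4 = -0.075, -0.022 m / 0.4 = -0.055.

```bash
echo '{"offsets":[[0, 0, -0.0075, 0, 0.005], [0, 0, -0.02, 0, 0.005], [0, 0, -0.035, 0, 0.005], [0, 0, -0.055, 0, 0.005], [0, 0, -0.075, 0, 0.005]]}' | python3 -m pendant; echo '{"offsets":[[0, 0, -0.0375, 0, 0.005], [0, 0, -0.075, 0, 0.005], [0, 0, -0.125, 0, 0.005], [0, 0, -0.175, 0, 0.005], [0, 0, -0.175, 0, 0.005]]}' | python3 -m pendant; python3 - <<'E'
from h import *
s=bot.camera("scene");t=bot.camera("top")
b=cv2.resize(s[90:215,230:350],None,fx=4,fy=4,interpolation=2);a=cv2.resize(t[160:280,170:400],None,fx=1.35,fy=1.35)
q=np.zeros((500,800,3),np.uint8);q[:500,:480]=b;q[:a.shape[0],485:485+a.shape[1]]=a
cv2.imwrite("pics/p7.png",np.clip(q*1.4,0,255).astype(np.uint8))
E
```

```text
time: 14.52
ee_pos: [0.5638, 0.1254, 0.0789]
tcp_rot: [180.0, -0.0, 170.4]
wrist_force: [0.0, 1.1, 0.4]
opening: 0.0116
grasp_force: 39.8
time: 14.93
ee_pos: [0.5653, 0.1257, 0.1531]
tcp_rot: [179.9, 0.3, 170.4]
wrist_force: [0.8, 0.5, 0.4]
opening: 0.0108
grasp_force: 39.9
```

View pics/p7.png

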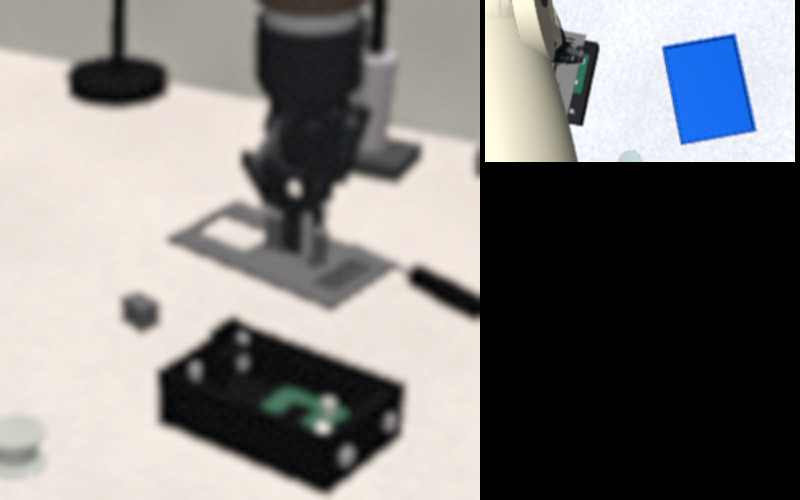

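The panel is lifted free and held level apart from a slight tilt. The housing is open with everything else in place, and the tray is clear. I'll work out the tray's rim height from two views before carrying the panel over.

In the tool's units: -0.165 m / 0.4 = -0.4125, -0.13 m / 0.4 = -0.325.

```bash
echo '{"offsets":[[-0.0075, -0.0625, 0, 0, 0.005], [-0.0175, -0.15, 0, 0, 0.005], [-0.03, -0.2375, 0, 0, 0.005], [-0.04, -0.325, 0, 0, 0.005], [-0.05, -0.4125, 0, 0, 0.005]]}' | python3 -m pendant; echo '{"offsets":[[-0.01, -0.085, 0, -0.1333, 0.005], [-0.0225, -0.17, 0, -0.2667, 0.005], [-0.0325, -0.245, 0, -0.3778, 0.005], [-0.0365, -0.2888, 0, -0.48, 0.005], [-0.0365, -0.2888, 0, -0.48, 0.005]]}' | python3 -m pendant; echo '{"offsets":[[0, 0, 0, 0, 0.005], [0, 0, 0, 0, 0.005]]}' | python3 -m pendant; python3 - <<'E'
from h import *
np.set_printoptions(precision=4,suppress=True)
T=bot.camera_info("top");S=bot.camera_info("scene")
def corners(f,box):
    im=cv2.imread(f);h=cv2.cvtColor(im,40);m=cv2.inRange(h,(100,120,40),(130,255,255));x0,y0,x1,y1=box
    k=np.zeros_like(m);k[y0:y1,x0:x1]=m[y0:y1,x0:x1];c=max(cv2.findContours(k,0,2)[0],key=cv2.contourArea)
    return cv2.approxPolyDP(c,6,True)[:,0].astype(float)
a=corners("pics/top0.png",(290,170,385,280));b=corners("pics/scene0.png",(190,210,300,280));print(len(a),len(b))
for p in a:
    q=min(b,key=lambda q:np.linalg.norm(onz(S,*q,.022)[:2]-onz(T,*p,.022)[:2]));P,e=tri(T,p,S,q);print(p,q,P,e)
E
```

```text
time: 15.45
ee_pos: [0.5552, -0.042, 0.1467]
tcp_rot: [-180.0, -0.1, 170.5]
wrist_force: [0.1, -0.5, -0.4]
opening: 0.0115
grasp_force: 39.9
time: 15.87
ee_pos: [0.5503, -0.1601, 0.1465]
tcp_rot: [180.0, -0.1, -167.9]
wrist_force: [0.8, -0.1, -0.0]
opening: 0.0111
grasp_force: 39.9
time: 16.03
ee_pos: [0.551, -0.1564, 0.1472]
tcp_rot: [179.9, -0.1, -168.1]
wrist_force: [-0.9, 0.5, -0.9]
opening: 0.0113
grasp_force: 39.9
4 5
[354. 185.] [275. 272.] [ 0.6545 -0.2126  0.0082] 0.0017498067309014878
[302. 194.] [291. 233.] [ 0.6231 -0.0693  0.0182] 0.0012920225978478687
[315. 266.] [225. 221.] [ 0.4308 -0.1072  0.0152] 6.748803866764401e-05
[370. 256.] [203. 251.] [ 0.4621 -0.2494  0.0233] 0.004406312513921623
```

In the tool's units: 0.12 m / 0.4 = 0.3, 0.112 m / 0.4 = 0.28.

```bash
echo '{"offsets":[[0, 0, 0.075, 0, 0.005], [0, 0, 0.1625, 0, 0.005], [0, 0, 0.2375, 0, 0.005], [0, 0, 0.28, 0, 0.005], [0, 0, 0.3, 0, 0.005]]}' | python3 -m pendant; echo '{"offsets":[[0, 0, 0, 0, 0.005], [0, 0, 0.0075, 0, 0.005], [0, 0, 0.015, 0, 0.005], [0, 0, 0.0225, 0, 0.005], [0, 0, 0.0225, 0, 0.005]]}' | python3 -m pendant; python3 - <<'E'
from h import *
s=bot.camera("scene")
cv2.imwrite("pics/p8.png",np.clip(cv2.resize(s[170:280,180:310],None,fx=5.4,fy=5.4,interpolation=2)*1.3,0,255).astype(np.uint8))
E
```

```text
time: 16.45
ee_pos: [0.5496, -0.1551, 0.0246]
tcp_rot: [179.9, -0.2, -167.9]
wrist_force: [-0.5, 0.3, -1.9]
opening: 0.0115
grasp_force: 39.9
time: 16.87
ee_pos: [0.5516, -0.157, 0.0194]
tcp_rot: [-180.0, 0.0, -168.0]
wrist_force: [-0.9, -1.0, -1.1]
opening: 0.0113
grasp_force: 39.9
```

View pics/p8.png

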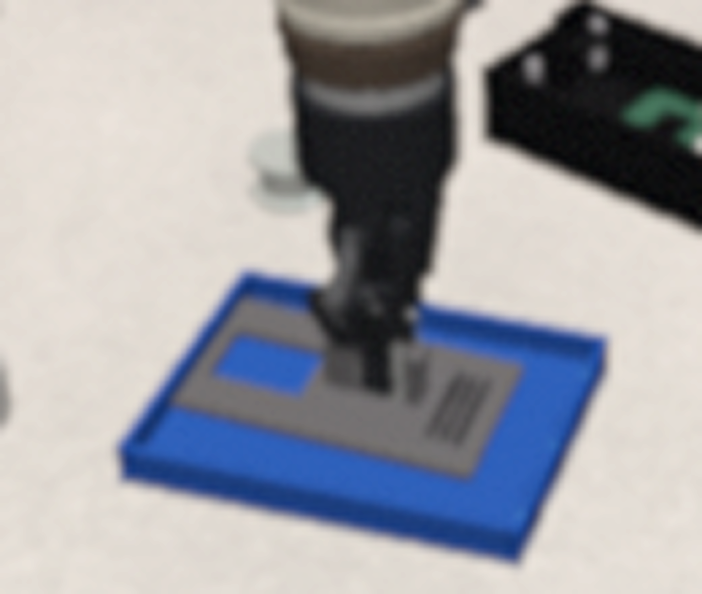

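The panel hangs about 12 mm over the tray floor, inside the walls: left corners (235,300) and (175,405), right corners (520,365) and (470,478). It sits a bit towards the left wall, so I'll shift 6 mm to the right and lower slowly with a light grip.

In the tool's units: -0.006 m / 0.4 = -0.015, 0.004 m / 0.4 = 0.01.

```bash
echo '{"offsets":[[-0.0075, 0, 0, 0, 0.005], [-0.015, 0, 0.005, 0, 0.005], [-0.015, 0, 0.01, 0, 0.005], [-0.015, 0, 0.015, 0, 0.005], [-0.015, 0, 0.015, 0, 0.005]]}' | python3 -m pendant 20; echo '{"offsets":[[0, 0, 0.0025, 0, 0.005], [0, 0, 0.005, 0, 0.005], [0, 0, 0.005, 0, 0.005]]}' | python3 -m pendant
```

```text
time: 17.33
ee_pos: [0.5569, -0.1557, 0.0124]
tcp_rot: [180.0, -0.0, -168.0]
wrist_force: [-1.1, 0.0, -0.5]
opening: 0.011
grasp_force: 39.9
time: 17.58
ee_pos: [0.557, -0.1557, 0.0109]
tcp_rot: [180.0, -0.0, -168.0]
wrist_force: [0.0, 1.0, -1.6]
opening: 0.0113
grasp_force: 39.9
```

In the tool's units: 0.002 m / 0.4 = 0.005, 0.001 m / 0.4 = 0.0025.

```bash
echo '{"offsets":[[0, 0, 0.0025, 0, 0.005], [0, 0, 0.005, 0, 0.005], [0, 0, 0.005, 0, 0.005]]}' | python3 -m pendant
```

```text
time: 17.83
ee_pos: [0.5571, -0.1559, 0.0099]
tcp_rot: [-180.0, 0.0, -168.0]
wrist_force: [-4.3, 0.8, 6.5]
opening: 0.0114
grasp_force: 41.0
```

In the tool's units: 0.0015 m / 0.4 = 0.0038, 0.001 m / 0.4 = 0.0025.

```bash
echo '{"offsets":[[0, 0, 0.0025, 0, 0.005], [0, 0, 0.0038, 0, 0.005], [0, 0, 0.0038, 0, 0.005]]}' | python3 -m pendant
```

```text
time: 18.08
ee_pos: [0.5569, -0.156, 0.0088]
tcp_rot: [-180.0, 0.0, -168.0]
wrist_force: [-6.8, -0.3, 9.6]
opening: 0.0112
grasp_force: 41.6
```

In the tool's units: 0.0015 m / 0.4 = 0.0038, 0.0007 m / 0.4 = 0.0018.

```bash
echo '{"offsets":[[0, 0, 0.0018, 0, 0.010], [0, 0, 0.0038, 0, 0.010], [0, 0, 0.0038, 0, 0.010]]}' | python3 -m pendant 20;python3 -c "
from h import *
print(bot.get_obs()['torque'])"
```

```text
time: 18.33
ee_pos: [0.5569, -0.1561, 0.0073]
tcp_rot: [-180.0, 0.0, -168.0]
wrist_force: [-8.0, -1.0, 11.5]
opening: 0.0113
grasp_force: 41.8
[-0.01589316  0.99365718  0.02066658]
```

In the tool's units: 0.001 m / 0.4 = 0.0025, 0.0007 m / 0.4 = 0.0018.

```bash
echo '{"offsets":[[0, 0, 0.0018, 0, 0.010], [0, 0, 0.0025, 0, 0.010], [0, 0, 0.0025, 0, 0.010]]}' | python3 -m pendant 20
```

```text
time: 18.58
ee_pos: [0.5569, -0.1562, 0.0067]
tcp_rot: [-179.9, 0.0, -168.0]
wrist_force: [-8.6, -1.5, 12.1]
opening: 0.0112
grasp_force: 42.3
```

In the tool's units: 0.001 m / 0.4 = 0.0025, 0.0007 m / 0.4 = 0.0018.

```bash
echo '{"offsets":[[0, 0, 0.0018, 0, 0.010], [0, 0, 0.0025, 0, 0.010], [0, 0, 0.0025, 0, 0.010]]}' | python3 -m pendant 20
```

```text
time: 18.83
ee_pos: [0.557, -0.1562, 0.0066]
tcp_rot: [-179.9, 0.0, -168.0]
wrist_force: [-11.2, 0.6, 19.4]
opening: 0.0113
grasp_force: 43.3
```

```bash
python3 - <<'E'
from h import *
o=bot.get_obs();print(o['torque'],o['wrist_force'])
s=bot.camera("scene")
cv2.imwrite("pics/p9.png",np.clip(cv2.resize(s[195:280,185:305],None,fx=6,fy=6,interpolation=2)*1.3,0,255).astype(np.uint8))
E
```

```text
[0.17647933 1.91957079 0.02867582] [-11.2063559    0.63495296  19.37335149]
```

The force jumps with no further descent, so the panel is seated. I'll ease the load, open, and rise.

In the tool's units: -0.0015 m / 0.4 = -0.0038, -0.001 m / 0.4 = -0.0025.

```bash
echo '{"offsets":[[0, 0, -0.0025, 0, 0.010], [0, 0, -0.0038, 0, 0.010]]}' | python3 -m pendant ; echo '{"offsets":[[0, 0, 0, 0, 0.014], [0, 0, 0, 0, 0.02], [0, 0, 0, 0, 0.035], [0, 0, 0, 0, 0.035]]}' | python3 -m pendant; echo '{"offsets":[[0, 0, -0.025, 0, 0.04], [0, 0, -0.075, 0, 0.045], [0, 0, -0.15, 0, 0.045], [0, 0, -0.25, 0, 0.045], [0, 0, -0.325, 0, 0.045]]}' | python3 -m pendant;echo '{"offsets":[[0.1, 0, 0, 0, 0.045], [0.2, 0, 0, 0, 0.045], [0.3, 0, 0, 0, 0.045], [0.3, 0, 0, 0, 0.045], [0.3, 0, 0, 0, 0.045]]}' | python3 -m pendant; python3 - <<'E'
from h import *
s=bot.camera("scene");t=bot.camera("top");w=bot.camera("wrist")
q=np.zeros((600,800,3),np.uint8);a=cv2.resize(s[150:290,160:350],None,fx=2.1,fy=2.1,interpolation=2);b=cv2.resize(t[160:310,170:400],None,fx=1.7,fy=1.7,interpolation=2);c=cv2.resize(w,(400,300))
q[:a.shape[0],:a.shape[1]]=a;q[:b.shape[0],405:405+b.shape[1]]=b;q[298:598,:400]=c
cv2.imwrite("pics/p10.png",np.clip(q*1.2,0,255).astype(np.uint8))
E
```

```text
time: 19.05
ee_pos: [0.5572, -0.1561, 0.0069]
tcp_rot: [-179.9, 0.0, -168.0]
wrist_force: [-3.4, -1.3, 5.3]
opening: 0.0107
grasp_force: 41.2
time: 19.38
ee_pos: [0.5571, -0.1557, 0.0054]
tcp_rot: [180.0, -0.0, -168.0]
wrist_force: [0.1, 0.9, 1.0]
opening: 0.035
grasp_force: 0.0
time: 19.8
ee_pos: [0.5571, -0.1557, 0.1389]
tcp_rot: [-180.0, 0.1, -168.0]
wrist_force: [0.9, 0.0, -0.7]
opening: 0.0448
grasp_force: 0.0
time: 20.22
ee_pos: [0.4386, -0.1812, 0.1368]
tcp_rot: [-179.9, 0.1, -168.1]
wrist_force: [-0.1, -0.5, -0.5]
opening: 0.0453
grasp_force: 0.0
```

View pics/p10.png

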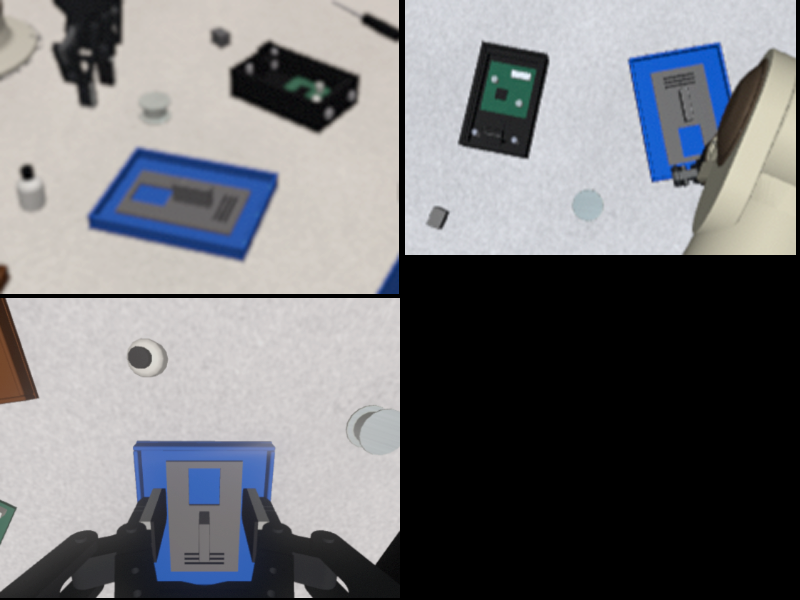

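The panel lies flat, rib up and centred in the blue tray: (116–250, 170–235) in the scene view and (167–242, 460–572) in the wrist view. The bystanders in view (relay, spool, flux bottle) are undisturbed and the gripper is clear.

```bash
echo '{"offsets":[[0, 0, 0, 0, 0.045], [0, 0, 0, 0, 0.045]]}' | python3 -m pendant; python3 -c "
from workcell import bot
print(bot.job_done())"
```

```text
time: 20.53
ee_pos: [0.4404, -0.1805, 0.1354]
tcp_rot: [180.0, -0.0, -167.9]
wrist_force: [-0.8, 0.3, -0.2]
opening: 0.0451
grasp_force: 0.0
the job is handed in; nothing more can be done
None
```

The job is handed in at about 20.5 s: I pressed the tab with at most about 10 N until the panel sprang up, lifted the panel off by its rib and set it flat, rib up, in the shallow blue tray; no verdict came back.

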